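# Clamp the sample jar on the shaker

### The arm

A 6-joint arm with a two-finger parallel gripper is mounted at the origin on the work surface. World frame = base frame: x ahead of the robot, y to its left, z up, the work surface at z = 0. Lengths are in m, angles in rad, forces in N, time in s.
With the tool pointing down it reaches from about 0.375 to 0.9 m from the base axis. Payload 3.1 kg.
Tool frame: the origin (TCP) lies between the finger pads; the fingertips stand 19 mm ahead of it and the grasp point (between the pads) is the TCP; z points along the fingers, y is the direction in which the jaws open and shut (so a half turn about z gives the same grasp; the last joint's range is limited). The gripper opens to 87 mm and grips with 3 to 60 N. Pads are 19 mm wide; open, the fingers measure 117 mm over their backs; the gripper's body (75 mm by 190 mm) begins 51 mm behind the grasp point.
Start: joints at [1.067, 0.527, 1.433, -0, 1.181, -0.178], TCP at [0.199, 0.592, 0.242] pointing down, gripper open.
Joint ranges: [-3.08, 3.08], [-0.75, 2.2], [0.22, 2.44], [-1.43, 4.57], [0, 2.65], [-2.85, 2.85]. Speed limits (rad/s): [2.79, 2.79, 3.14, 3.14, 3.14, 3.14].

### API

Orientations are given as a unit quaternion [x, y, z, w].
In Python, from rig import robot gives the robot as it stands.
- The arm moves only by the tool apply_moves, never from a script. Its argument "series" is a list of rows, each a list of 7 numbers: the shift along the tool's x, y, z in cm, then the turn, a rotation vector about the tool's x, y, z in degrees, then the opening, from 0 (shut) to 1 (fully open). In form: [[dx, dy, dz, rx, ry, rz, grip], ...]. A call has 1 to 5 rows; each row is the pose to reach, as a shift and turn from the pose commanded when the call began, along the tool's axes at that moment; what a row does not reach only later rows make up. A row lasts 1/12 s, in which the tool goes at most 41.7 mm and 7.16 degrees, less where a joint would pass 70% of its speed; a pose out of reach is approached as far as the arm can. A call with a gripper value outside its range is refused whole. The fingers move at their own pace and stop on an object; "newtons" is the grip in N (left out, the last holds). Time passes only in rows, so rows that repeat a pose let the fingers close. It gives the time, the measured TCP pose, the force and the opening at its end, in the units of the state.
- robot.get_obs(): the state, without advancing time (a new reading comes with each control period).
- robot.camera(name): name is "side" or "top" or "wrist"; returns the picture (400x640x3 uint8, red, green, blue); there is no depth.
- robot.camera_params(name): a dict with "mtx" (3x3 intrinsics, pixels), "origin" and "rotation" of the camera in the world. Camera axes: x right, y down, z forward; pixel columns grow to the right and rows downward; lengths in m; the calibration is good to about 2 mm. A picture is of the moment at which its call begins: read the wrist's pose just before it. camera_params takes no time and is no camera call; for the wrist camera it gives the pose at the moment of the call.
- robot.hand_in(): hands the job in, once; it reports no verdict.
The state is a dict: "time": time; "q": joint angles; "joint_velocities": joint speeds; "joint_torque": joint torques, N m; "position": TCP position; "tool_rot": TCP orientation; "ft_force": force on the tool from outside, world axes, zero at the start; "moment": the same for the moment, N m; "grip_width": finger opening in m.
Only numpy, scipy, OpenCV 4.12 (cv2) and the standard library are available. Lean on these libraries where they do the work, as an engineer would, in place of code of your own. Each camera call takes 0.05 s, during which the arm holds its last target. There are 200 camera calls.

### The job

Make the blue-capped sample jar fast on the shaker: push it with the fingertips along the platform into the nest until it is fully home against the stop, then push the red clamp lever over and down, past its dead point, until it snaps into lock with the rubber foot pressing on the cap, and let go. Only push: do not pick up or tip the jar, and leave the other things on the platform and the bench where they stand.

Things in the scene. Friction and masses are not known exactly. Their poses are not given: they have to be found in the camera images.
- shaker: low white laboratory shaker fixed to the bench, housing 250 (x) by 370 (y) mm; its aluminium platform, 220 by 360 mm, has its flat top 85 mm above the bench. Origin: centre of its underside, at bench height; own x axis away from the control strip (strip on the robot's side), y along its length, z up. Nest and clamp stand in its upright plane x = +20 mm
- jar: the sample jar to clamp: white, round, 66 mm in diameter, blue cap 67 mm across, 66 mm high in all, 0.2 to 0.4 kg, standing loose and upright on the platform, 50 to 72 mm short of home on the shaker's -y side and up to 7 mm off the nest's middle line. Origin: centre of its underside
- nest_home (a point): where the jar's origin is when fully home (shaker x 20, y -55, z 85 mm): against the stop at the +y end of the black nest. The nest has two rails along the shaker's y, 16 mm high, 72 mm apart, y -85 to -10 mm, flaring open at the -y end to y -116 mm; its cross stop has its face at y -22 mm. Push the jar along +y
- bar_pivot (a point): pivot of the steel hold-down bar of the toggle clamp (shaker x 20, y 60, z 171 mm). The clamp stands beyond the stop on an aluminium riser block, 56 mm wide, y 35 to 129 mm, top at z 129 mm. The bar reaches 115 mm from here to the foot; it is swung up at the start and level over the jar when locked; the lever points the other way, to +y
- clamp_foot: black rubber foot, 22 mm across, on a sprung spindle at the end of the hold-down bar; origin at the centre of its underside. Swung up about 64 degrees at the start, clear above the nest's stop; with the jar home and the lever locked it presses on the middle of the cap with about 25 N
- grip_face (a point): middle of the pushed face of the red lever grip (the face to the jar when open, up when locked). Grip 22 mm wide (shaker x), 15 mm thick, from 57 mm before to 45 mm beyond this point along the lever. Own y axis: along the lever to its free end; z: out of the pushed face. At the start the lever is nearly upright, leaning about 20 degrees (10 to 30) to the shaker's +y, this point about 267 mm high
- grip_locked (a point): fixed point on the shaker where grip_face lies when the lever is locked, about level, its pushed face up (shaker x 20, y 197, z 201 mm). On the way grip_face swings over and down to +y in an arc of about 115 mm radius about the lever's pin, which lies near shaker y 80 mm and rises from z 156 to 184 mm; at the dead point it is still 10 mm above this place
- clamp_handle (a joint): turn of the lever relative to the bar, rad, growing as it is pushed over and down: -0.25 to 0.25 at the start, 1.9 as the foot meets the cap, 2.17 dead point, 2.24 locked stop. In the air about 1 N on the grip moves it and it stays where left; from 1.9 the sprung foot resists, up to about 10 N on the grip, and drives it back if let go early; past the dead point it snaps to the stop and stays
- spare_jar: a second sample jar like the first but with a white cap, 67 mm across and 66 mm high, standing on the bench to the right, between robot and shaker; origin at the centre of its underside; leave it alone
- brown_bottle: a full, closed sample bottle, reddish brown with a blue cap, 64 mm across and 201 mm high, standing on the bench to the right of the shaker; origin at the centre of its underside; leave it alone
- clear_bottle: a clear sample bottle with a blue cap, 64 mm across and 201 mm high, standing on the bench to the right of the shaker; origin at the centre of its underside; leave it alone
- beaker: a glass beaker, 84 mm across and 110 mm high, with a dark deposit and a glass rod leaning out of it up to 200 mm; on the bench to the right of the shaker; origin at the centre of its underside; leave it alone
- weighing_bottle: a small amber weighing bottle with a white stopper, 34 mm across and 48 mm high, standing loose on the shaker's platform in front of the nest or the clamp (on the robot's side); origin at the centre of its underside; leave it alone
- sieve: a round brass test sieve, 100 mm across and 36 mm high, lying on the bench to the left of the shaker; origin at the centre of its underside; leave it alone
- spatula: a 190 mm spatula with a steel blade and wooden handle lying on the bench to the left of the shaker; leave it alone
Mind the look-alikes: they are no part of the job. Leave any brown or green look-alike of the jar alone.

How it is judged:
By the outcome, as a careful person would: the job done as asked, in the order asked, and still so for the second after the job is handed in, with the robot touching nothing.
It also fails if it takes over 54 s, if anything falls off the work surface, if the arm or the gripper's body presses on something with over 40 N, if the wrist force passes 120 N, or if a joint passes its speed limit or range.

## Working session

There is one attempt and no reset: what is moved stays moved. The work goes in short steps, Python scripts to look and compute and a tool call to move; the robot and the scene stay as the last step left them, time stands still between calls to the robot, and variables do not carry over. Pictures are saved under pics/ and viewed, about 8 in all and at most 12, crops included, and the job is handed in when it is done.

Besides the shell and the picture viewer there is one more tool, called after "Request:" by a JSON object that holds its "fn" and its "kwargs", one argument or row to a line. apply_moves: Moves the arm, as the interface text tells. Its arguments: {"type":"object","properties":{"series":{"type":"array"},"newtons":{"type":"number"}},"required":["series"]}

```bash
ls; mkdir -p pics
python3 - <<'E'
from rig import robot
import cv2,numpy as np
np.set_printoptions(precision=4,suppress=True)
print(robot.get_obs())
for n in ["side","top"]:
    im=robot.camera(n); cv2.imwrite(f"pics/{n}0.png",im[:,:,::-1]); p=robot.camera_params(n); print(n,p)
E
```

```text
pics
{'time': 0.0, 'q': array([ 1.0675,  0.5284,  1.4339, -0.    ,  1.1814, -0.1785]), 'joint_velocities': array([-0.0003,  0.0001, -0.0008,  0.0016, -0.0005, -0.0004]), 'joint_torque': array([ -0.0012, -44.0039, -17.6591,   0.0632,   0.0584,  -0.0002]), 'position': array([0.1991, 0.5917, 0.2406]), 'tool_rot': array([ 0.1617,  0.9868, -0.001 , -0.0003]), 'ft_force': array([-0.7559, -0.6234,  0.2257]), 'moment': array([ 0.0383,  0.024 , -0.029 ]), 'grip_width': 0.08729404269782272}
side {'mtx': array([[374.4554,   0.    , 318.6444],
       [  0.    , 374.4554, 203.4169],
       [  0.    ,   0.    ,   1.    ]]), 'origin': array([ 0.2979, -0.8902,  0.7436]), 'rotation': array([ 0.8657, -0.1016,  0.072 , -0.4848])}
top {'mtx': array([[414.7347,   0.    , 320.0514],
       [  0.    , 414.7347, 201.9257],
       [  0.    ,   0.    ,   1.    ]]), 'origin': array([0.4724, 0.005 , 1.4151]), 'rotation': array([ 0.71  , -0.7035,  0.0161, -0.0264])}
```

View pics/side0.png

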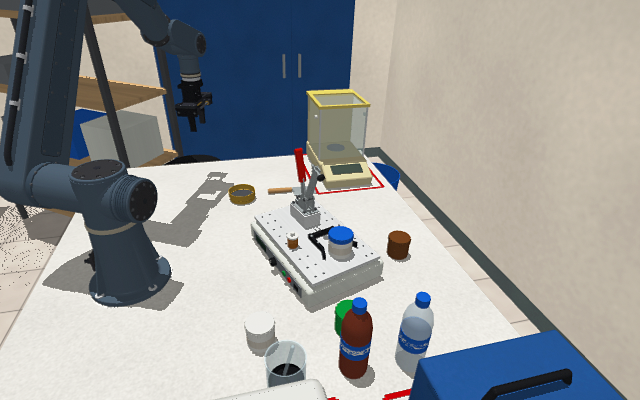

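View pics/top0.png

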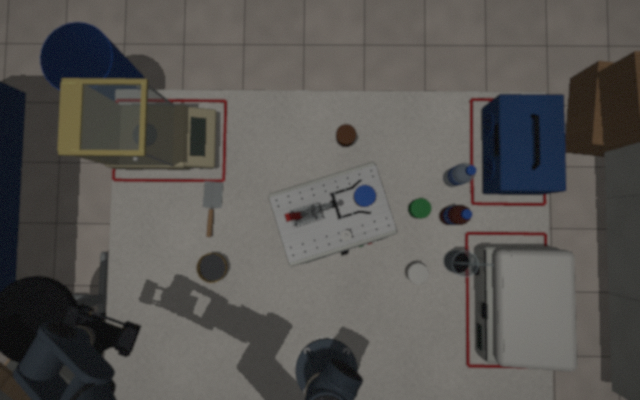

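Side view: blue-capped white jar on the platform at (341,236). Look-alikes are green (345,317), brown (399,245) and the white-capped spare (260,332). The blue-capped bottles stand off the platform. Only the jar at (341,236), or (364,196) in the top view, fits: blue cap, on the platform, short of the nest. I'll confirm it in one enlarged crop.

Run:
```python
import cv2,numpy as np
a=cv2.imread("pics/top0.png")[150:275,260:410]; b=cv2.imread("pics/side0.png")[140:310,240:400]
a=cv2.resize(a,None,fx=2.6,fy=2.6,interpolation=3)
a=cv2.resize(cv2.imread("pics/top0.png")[155:275,262:402],(420,360),interpolation=cv2.INTER_CUBIC)
b=cv2.resize(b,(376,400),interpolation=cv2.INTER_CUBIC)
c=np.zeros((400,800,3),np.uint8); c[:360,:420]=a; c[:,424:]=b
cv2.imwrite("pics/crop1.png",c)
```

```text
(no output)
```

View pics/crop1.png

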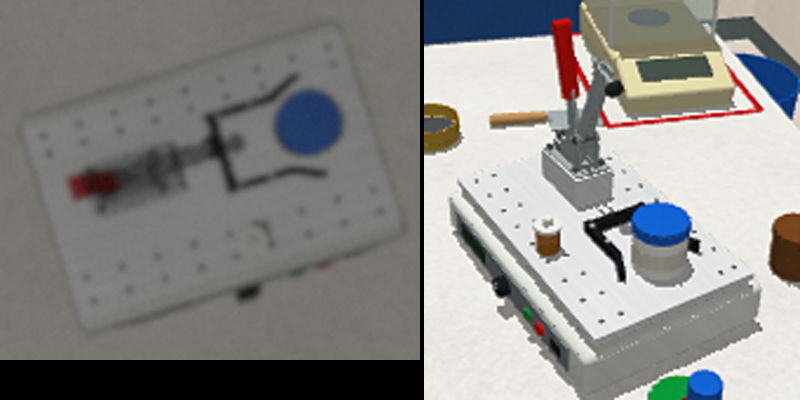

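The crop confirms the jar: blue cap, white body, standing at the mouth of the black nest, with the small amber weighing bottle (side crop 547,238) nearby. Next I fit the shaker pose from picked features in both views and measure the cap.

```bash
cat > h.py <<'E'
import numpy as np,cv2
from scipy.spatial.transform import Rotation as R
from scipy.optimize import least_squares
np.set_printoptions(precision=4,suppress=True)
def proj(p,P):
    c=R.from_quat(p["rotation"]).inv().apply(np.atleast_2d(P)-p["origin"]); uv=c@p["mtx"].T; return uv[:,:2]/uv[:,2:]
def ray(p,uv,z):
    d=R.from_quat(p["rotation"]).apply(np.linalg.inv(p["mtx"])@[*uv,1.]); o=np.array(p["origin"]); return o+d*(z-o[2])/d[2]
def S2W(s,P):  # s=(x,y,yaw), P shaker coords m
    return R.from_euler('z',s[2]).apply(np.atleast_2d(P))+[s[0],s[1],0]
def W2S(s,P): return R.from_euler('z',-s[2]).apply(np.atleast_2d(P)-[s[0],s[1],0])
def blue(im):
    h=cv2.cvtColor(im,cv2.COLOR_RGB2HSV); return cv2.inRange(h,(100,120,40),(125,255,255))
E
python3 - <<'E'
from h import *
from rig import robot
pt,ps=robot.camera_params("top"),robot.camera_params("side")
T=lambda u,v:(u/3+262-.33,v/3+155-.33)
Sd=lambda u,v:((u-424)/2.35+240-.3,v/2.353+140-.3)
m=lambda *a:np.array(a)/1000
obs=[(pt,T(208,117),m(60,-14,101)),(pt,T(230,188),m(-20,-14,101)),(pt,T(272,98),m(60,-85,101)),(pt,T(290,172),m(-20,-85,101)),
(pt,T(22,115),m(110,180,85)),(pt,T(340,18),m(110,-180,85)),
(ps,Sd(457,180),m(-110,180,85)),(ps,Sd(593,342),m(-110,-180,85)),(ps,Sd(754,285),m(110,-180,85))]
f=lambda s:np.concatenate([proj(p,S2W(s,P))[0]-uv for p,uv,P in obs])
r=least_squares(f,[.47,0,.28],loss='soft_l1'); print(r.x,np.degrees(r.x[2])); print(f(r.x).reshape(-1,2))
s=r.x; np.save("s.npy",s)
import cv2
for n,p,roi in(("top",pt,(345,180,385,215)),("side",ps,(325,220,360,250))):
    im=cv2.imread(f"pics/{n}0.png")[:,:,::-1].copy(); b=blue(im); x0,y0,x1,y1=roi
    c=np.argwhere(b[y0:y1,x0:x1])[:,::-1].mean(0)+[x0,y0]
    w=ray(p,c,.151 if n=="top" else .146); print(n,c,w,W2S(s,w)*1000)
g=S2W(s,[m(20,-55,85),m(20,119,267),m(20,197,201)]); print(g)
E
```

```text
[ 0.5187 -0.0145  0.3003] 17.20719334467423
[[ 0.0411 -0.6492]
 [-0.0078 -0.1875]
 [ 0.1068 -0.7243]
 [ 1.4703 -1.2915]
 [-0.1722  2.8789]
 [ 0.8171  3.1871]
 [ 0.192  -0.5853]
 [-0.3962 -0.3163]
 [-0.2374 -4.0816]]
top [364.375  195.4875] [ 0.5693 -0.1113  0.151 ] [[  19.7627 -107.452   151.    ]]
side [340.2583 234.8849] [ 0.5717 -0.1123  0.146 ] [[  21.7398 -109.1133  146.    ]]
[[ 0.554  -0.0612  0.085 ]
 [ 0.5026  0.105   0.267 ]
 [ 0.4795  0.1796  0.201 ]]
```

```bash
cat >> h.py <<'E'
def delta(o,pos,rot):  # tool-frame cm, deg
    r=R.from_quat(o["tool_rot"]); return r.inv().apply(np.array(pos)-o["position"])*100,np.degrees((r.inv()*rot).as_rotvec())
def down(s,sign=1,tilt=0): # tool z down, tool x along sign*shaker y
    y=np.array([-np.sin(s[2]),np.cos(s[2]),0])*sign; z=np.array([0,0,-1.]); M=np.c_[y,np.cross(z,y),z]; return R.from_matrix(M)
E
python3 - <<'E'
from h import *
from rig import robot
s=np.load("s.npy");o=robot.get_obs()
p=robot.camera_params("wrist"); r=R.from_quat(o["tool_rot"]); print(p["mtx"],r.inv().apply(p["origin"]-o["position"]),(r.inv()*R.from_quat(p["rotation"])).as_matrix())
print(r.as_matrix())
for sg in(1,-1):
    print(sg,delta(o,S2W(s,[.02,-.1,.42])[0],down(s,sg)))
E
```

```text
[[298.3404   0.     317.7147]
 [  0.     298.3404 202.1208]
 [  0.       0.       1.    ]] [ 0.073   0.0007 -0.1421] [[-0.0003 -0.9639 -0.2663]
 [ 1.     -0.0003 -0.0001]
 [ 0.     -0.2663  0.9639]]
[[-0.9477  0.3191 -0.0009]
 [ 0.3191  0.9477 -0.0017]
 [ 0.0003 -0.0019 -1.    ]]
1 (array([-57.101 , -54.2388, -17.8493]), array([-0.1096,  0.0331, 54.1831]))
-1 (array([-57.101 , -54.2388, -17.8493]), array([  -0.0393,   -0.1301, -125.8169]))
```

Wrist camera sits on tool +x. My plan is tool x along shaker +y, pushing with the tool leaned back. First I travel high to a spot above the jar.

Request:
{"fn": "apply_moves", "kwargs": {
  "series": [
    [-1.4,-1.3,-3.6,0,0,0,0.5],
    [-2.8,-2.6,-7.2,0,0,0,0.5],
    [-4.2,-3.9,-10.8,0,0,0,0.5],
    [-5.6,-5.2,-14.4,0,0,0,0.5],
    [-7,-6.6,-17.8,0,0,0,0.5]
  ]
}}

```text
time: 0.52
position: [0.2448, 0.5065, 0.421]
tool_rot: [0.162, 0.987, -0.0, -0.0]
ft_force: [1.0, -0.6, -0.2]
grip_width: 0.0616
```

Request:
{"fn": "apply_moves", "kwargs": {
  "series": [
    [-3,-2.8,0,0,0,0,0.5],
    [-6,-5.7,0,0,0,0,0.5],
    [-9,-8.5,0,0,0,0,0.5],
    [-12,-11.4,0,0,0,0,0.5],
    [-15,-14.3,0,0,0,0,0.5]
  ]
}}

```text
time: 0.93
position: [0.3412, 0.3223, 0.4193]
tool_rot: [0.161, 0.987, -0.0, -0.0]
ft_force: [1.1, 0.4, 0.0]
grip_width: 0.0438
```

Request:
{"fn": "apply_moves", "kwargs": {
  "series": [
    [-3,-2.8,0,0,0,0,0.5],
    [-6,-5.7,0,0,0,0,0.5],
    [-9,-8.5,0,0,0,0,0.5],
    [-12,-11.4,0,0,0,0,0.5],
    [-15,-14.3,0,0,0,0,0.5]
  ]
}}

```text
time: 1.35
position: [0.4378, 0.139, 0.4193]
tool_rot: [0.162, 0.987, 0.0, -0.0]
ft_force: [1.9, 0.2, 0.2]
grip_width: 0.0438
```

Request:
{"fn": "apply_moves", "kwargs": {
  "series": [
    [-3,-2.8,0,0,0,7,0.5],
    [-6,-5.7,0,0,0,14,0.5],
    [-9,-8.5,0,0,0,21,0.5],
    [-12,-11.4,0,0,0,28,0.5],
    [-15,-14.3,0,0,0,35,0.5]
  ]
}}

```text
time: 1.77
position: [0.5343, -0.0444, 0.4191]
tool_rot: [0.454, 0.891, 0.0, -0.0]
ft_force: [1.0, 1.1, -0.5]
grip_width: 0.0437
```

Run:
```python
from h import *
from rig import robot
s=np.load("s.npy");o=robot.get_obs()
print(o["time"],o["q"],o["position"],W2S(s,o["position"]),delta(o,S2W(s,[.02,-.1,.42])[0],down(s,1)))
```

```text
1.7667 [-0.2916  0.2428  1.3931  0.0002  1.5066 -0.9202] [ 0.5343 -0.0444  0.4191] [[ 0.0061 -0.0332  0.4191]] (array([-6.7743, -0.8425, -0.0913]), array([-0.0291, -0.0445, 18.8123]))
```

Request:
{"fn": "apply_moves", "kwargs": {
  "series": [
    [-2.3,-0.3,0,0,0,7,0.5],
    [-4.6,-0.6,0,0,0,14,0.5],
    [-6.8,-0.8,0,0,0,18.8,0.5],
    [-6.8,-0.8,0,0,0,18.8,0.5]
  ]
}}

```text
time: 2.1
position: [0.5696, -0.1058, 0.4182]
tool_rot: [0.593, 0.805, -0.001, 0.0]
ft_force: [0.0, 0.9, 0.2]
grip_width: 0.0434
```

Run:
```python
from h import *
from rig import robot
import json
s=np.load("s.npy");o=robot.get_obs();p=robot.camera_params("wrist")
im=robot.camera("wrist");cv2.imwrite("pics/w1.png",im[:,:,::-1])
np.savez("w1.npz",**p)
print(o["q"],W2S(s,o["position"]))
v=im[:,:,::-1].copy()
def line(P):
    q=proj(p,S2W(s,np.array(P)/1000)); cv2.polylines(v,[np.int32(np.round(q*16))],False,(0,255,0),1,cv2.LINE_AA,4)
line([(110,180,85),(110,-180,85),(-110,-180,85),(-110,180,85),(110,180,85)])
for x in(-16,56): line([(x,-85,101),(x,-22,101)])
line([(-16,-22,101),(56,-22,101)])
cv2.imwrite("pics/w1o.png",cv2.resize(v,(800,500),interpolation=cv2.INTER_CUBIC))
b=blue(im);n,l,st,c=cv2.connectedComponentsWithStats(b)
for i in range(1,n):
    if st[i,4]>100: w=ray(p,c[i],.151);print(st[i],c[i],W2S(s,w)*1000)
```

```text
[-0.3757  0.3139  1.2947 -0.0015  1.5327 -0.6765] [[ 0.0217 -0.1023  0.4182]]
[ 295  152   48   41 1428] [318.0637 172.8522] [[  22.2622 -100.1242  151.    ]]
```

View pics/w1o.png

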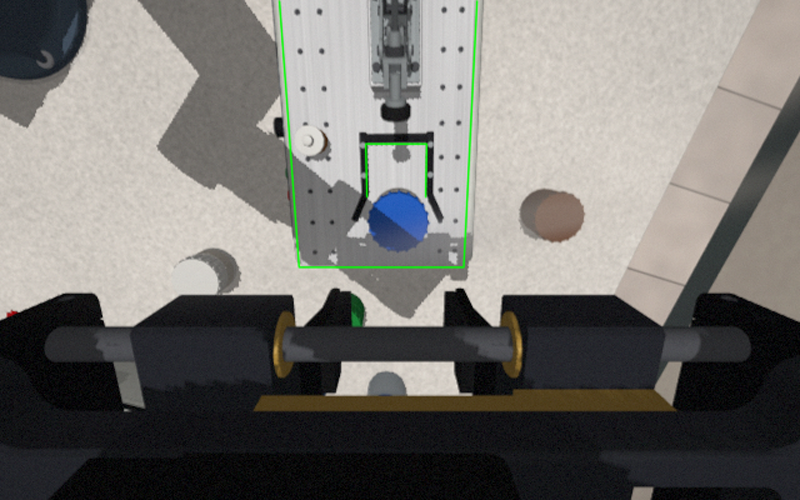

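The overlay lands on the stop face and rails within about 1–2 px. The cap circle centres at about (319,176.5) in native pixels, since shadow cut the blob. Weighing bottle is at (312,140) in the view, well away from the path.

```bash
cat >> h.py <<'E'
def tilt(s,deg): return down(s)*R.from_euler('y',deg,degrees=True)
E
python3 - <<'E'
from h import *
from rig import robot
s=np.load("s.npy");p=dict(np.load("w1.npz"));o=robot.get_obs()
for uv,z in(((319,176.5),.151),((250,113),.133)): print(W2S(s,ray(p,uv,z))*1000)
for P in((.0205,-.185,.22),(.0205,-.185,.13)): print(delta(o,S2W(s,np.array(P))[0],tilt(s,30)))
E
```

```text
[[  23.5668 -105.2482  151.    ]]
[[-71.1834 -20.2983 133.    ]]
(array([-8.5335, -0.0749, 19.8207]), array([-0.1527, 29.9385,  0.2345]))
(array([-8.5431, -0.0614, 28.8207]), array([-0.1527, 29.9385,  0.2345]))
```

Request:
{"fn": "apply_moves", "kwargs": {
  "series": [
    [-2.5,0,3,0,7,0,0.5],
    [-5,0,6,0,14,0,0.5],
    [-7,0,9.5,0,21,0,0.5],
    [-8.5,0,13,0,28,0,0.5],
    [-8.5,0,16.5,0,30,0,0.5]
  ]
}}

```text
time: 2.57
position: [0.5942, -0.1874, 0.2509]
tool_rot: [0.572, 0.778, 0.154, -0.21]
ft_force: [-0.3, -2.0, -1.2]
grip_width: 0.0436
```

Run:
```python
from h import *
from rig import robot
s=np.load("s.npy");o=robot.get_obs()
print(o["q"],W2S(s,o["position"]),R.from_quat(o["tool_rot"]).as_matrix()[:,2])
for P in((.0205,-.185,.13),(.0205,-.1473,.13),(.0205,-.0973,.13)): print(delta(o,S2W(s,np.array(P))[0],tilt(s,30)))
```

```text
[-0.6273  0.6824  1.2098  0.3068  1.68   -0.964 ] [[ 0.021  -0.1875  0.2509]] [-0.1498  0.4794 -0.8647]
(array([-5.8553, -0.0474, 10.5748]), array([-0.075 , -0.1526,  0.1439]))
(array([-2.5954, -0.0368, 12.4685]), array([-0.075 , -0.1526,  0.1439]))
(array([ 1.728 , -0.0226, 14.98  ]), array([-0.075 , -0.1526,  0.1439]))
```

Request:
{"fn": "apply_moves", "kwargs": {
  "series": [
    [-1.5,0,2.7,0,0,0,0.5],
    [-3,0,5.4,0,0,0,0.5],
    [-4.5,0,8.1,0,0,0,0.5],
    [-5.9,0,10.6,0,0,0,0.5],
    [-5.9,0,10.6,0,0,0,0.5]
  ]
}}

```text
time: 2.98
position: [0.5895, -0.1779, 0.1278]
tool_rot: [0.57, 0.778, 0.152, -0.215]
ft_force: [-1.6, 0.5, -0.6]
grip_width: 0.0437
```

Request:
{"fn": "apply_moves", "kwargs": {
  "series": [
    [0.9,0,0.5,0,0,0,0.5],
    [1.7,0,1.0,0,0,0,0.5],
    [2.5,0,1.45,0,0,0,0.5],
    [3.0,0,1.73,0,0,0,0.5],
    [3.5,0,2.0,0,0,0,0.5]
  ]
}}

```text
time: 3.4
position: [0.5819, -0.1427, 0.1354]
tool_rot: [0.57, 0.78, 0.153, -0.206]
ft_force: [0.1, -2.6, 1.1]
grip_width: 0.044
```

Request:
{"fn": "apply_moves", "kwargs": {
  "series": [
    [0.5,0,0.3,0,0,0,0.5],
    [1.0,0,0.58,0,0,0,0.5],
    [1.5,0,0.87,0,0,0,0.5],
    [2.0,0,1.16,0,0,0,0.5],
    [2.5,0,1.45,0,0,0,0.5]
  ]
}}

```text
time: 3.82
position: [0.5727, -0.1154, 0.1339]
tool_rot: [0.571, 0.78, 0.153, -0.208]
ft_force: [2.0, -4.8, 4.2]
grip_width: 0.0436
```

Run:
```python
from h import *
from rig import robot
s=np.load("s.npy");o=robot.get_obs()
print(o["time"],o["ft_force"],W2S(s,o["position"]))
p=robot.camera_params("wrist");im=robot.camera("wrist")
cv2.imwrite("pics/w2.png",cv2.resize(im[:,:,::-1],(640,400)));np.savez("w2.npz",**p)
print(delta(o,S2W(s,np.array((.0205,-.0973,.13)))[0],tilt(s,30)))
```

```text
3.8167 [ 1.9891 -4.801   4.2135] [[ 0.0217 -0.1123  0.1339]]
(array([ 1.1109, -0.1141,  1.0857]), array([-0.1132,  0.0927,  0.3386]))
```

View pics/w2.png

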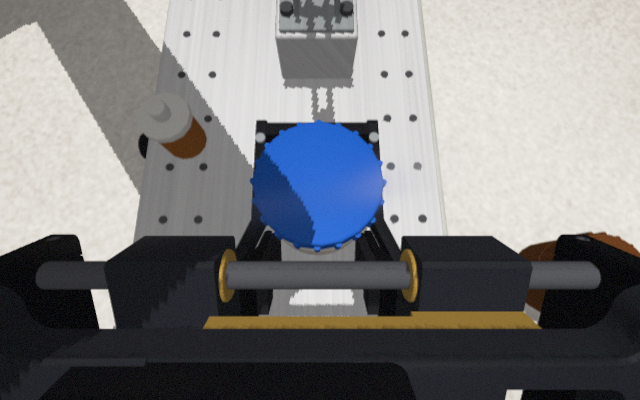

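The jar is upright between the rails, with its cap centred at about (319,185). It's still short of home, so I keep pushing slowly.

Request:
{"fn": "apply_moves", "kwargs": {
  "series": [
    [0.3,0,0.2,0,0,0,0.5],
    [0.6,0,0.4,0,0,0,0.5],
    [0.9,0,0.6,0,0,0,0.5],
    [1.1,0,0.7,0,0,0,0.5],
    [1.1,0,0.7,0,0,0,0.5]
  ]
}}

```text
time: 4.28
position: [0.5683, -0.1025, 0.1329]
tool_rot: [0.571, 0.779, 0.153, -0.209]
ft_force: [2.5, -3.3, 4.6]
grip_width: 0.0435
```

Request:
{"fn": "apply_moves", "kwargs": {
  "series": [
    [0.15,0,0.09,0,0,0,0.5],
    [0.3,0,0.17,0,0,0,0.5],
    [0.3,0,0.17,0,0,0,0.5]
  ]
}}

```text
time: 4.53
position: [0.5673, -0.0994, 0.1328]
tool_rot: [0.571, 0.779, 0.153, -0.209]
ft_force: [1.6, -3.6, 4.2]
grip_width: 0.0438
```

Run:
```python
from h import *
from rig import robot
s=np.load("s.npy");o=robot.get_obs()
print(o["time"],R.from_euler('z',-s[2]).apply(o["ft_force"]),W2S(s,o["position"]))
```

```text
4.5333 [ 0.4296 -3.949   4.2061] [[ 0.0213 -0.0955  0.1328]]
```

Request:
{"fn": "apply_moves", "kwargs": {
  "series": [
    [0.1,0,0.06,0,0,0,0.5],
    [0.2,0,0.12,0,0,0,0.5],
    [0.3,0,0.17,0,0,0,0.5],
    [0.3,0,0.17,0,0,0,0.5]
  ]
}}

```text
time: 4.87
position: [0.5671, -0.0983, 0.1329]
tool_rot: [0.571, 0.78, 0.152, -0.207]
ft_force: [2.1, -8.4, 5.1]
grip_width: 0.0434
```

Request:
{"fn": "apply_moves", "kwargs": {
  "series": [
    [0.1,0,0.06,0,0,0,0.5],
    [0.2,0,0.12,0,0,0,0.5],
    [0.3,0,0.17,0,0,0,0.5],
    [0.3,0,0.17,0,0,0,0.5]
  ]
}}

```text
time: 5.2
position: [0.5672, -0.0977, 0.1331]
tool_rot: [0.571, 0.781, 0.151, -0.204]
ft_force: [2.4, -13.3, 6.5]
grip_width: 0.0436
```

Run:
```python
from h import *
from rig import robot
s=np.load("s.npy");o=robot.get_obs()
print(o["time"],R.from_euler('z',-s[2]).apply(o["ft_force"]),W2S(s,o["position"]))
p=robot.camera_params("wrist");im=robot.camera("wrist")
cv2.imwrite("pics/w3.png",im[:,:,::-1]);np.savez("w3.npz",**p)
b=blue(im);st=cv2.connectedComponentsWithStats(b)
print(st[2],st[3])
```

```text
5.2 [ -1.656  -13.3688   6.4901] [[ 0.0218 -0.0938  0.1331]]
[[     0      0    640    400 242556]
 [   249    120    137    134  13444]] [[319.6421 200.2401]
 [316.936  186.1473]]
```

Force rose to 13 N and the motion stalled, so the jar is at the stop. I back straight off, then look.

Request:
{"fn": "apply_moves", "kwargs": {
  "series": [
    [-0.9,0,-0.5,0,0,0,0.5],
    [-2,0,-1.15,0,0,0,0.5],
    [-4,0,-2.3,0,0,0,0.5],
    [-6,0,-3.5,0,0,0,0.5]
  ]
}}

```text
time: 5.58
position: [0.5848, -0.1579, 0.1322]
tool_rot: [0.57, 0.779, 0.153, -0.212]
ft_force: [0.6, 0.3, -0.3]
grip_width: 0.0436
```

Request:
{"fn": "apply_moves", "kwargs": {
  "series": [
    [2,0,-3.5,0,0,0,0],
    [4,0,-7,0,0,0,0],
    [6,0,-10.5,0,0,0,0],
    [8,0,-14,0,-3,0,0],
    [10,0,-17.5,0,-10,0,0]
  ]
}}

```text
time: 6.0
position: [0.5857, -0.1619, 0.3327]
tool_rot: [0.583, 0.793, 0.102, -0.143]
ft_force: [0.4, -0.0, -0.4]
grip_width: 0.0177
```

Run:
```python
from h import *
from rig import robot
s=np.load("s.npy");p3=dict(np.load("w3.npz"));print(W2S(s,ray(p3,(317.5,187),.151))*1000)
o=robot.get_obs();p=robot.camera_params("wrist");im=robot.camera("wrist");a=robot.camera("side")
cv2.imwrite("pics/side4.png",a[:,:,::-1])
np.savez("w4.npz",**p);cv2.imwrite("pics/w4.png",im[:,:,::-1])
c=np.zeros((560,800,3),np.uint8);c[:250,:400]=cv2.resize(im[:,:,::-1],(400,250),interpolation=cv2.INTER_AREA)
c[:560,404:]=cv2.resize(a[130:320,240:374,::-1],(396,560),interpolation=cv2.INTER_CUBIC)
c[254:560,:400]=cv2.resize(im[60:213,220:420,::-1],(400,306),interpolation=cv2.INTER_CUBIC)
cv2.imwrite("pics/c4.png",c)
print(o["time"],o["q"],W2S(s,o["position"]),R.from_quat(o["tool_rot"]).as_matrix()[:,2])
```

```text
[[ 21.602  -57.0979 151.    ]]
6.0 [-0.5602  0.5219  1.2286  0.2229  1.6641 -0.8728] [[ 0.0204 -0.1605  0.3327]] [-0.1077  0.3274 -0.9387]
```

View pics/c4.png

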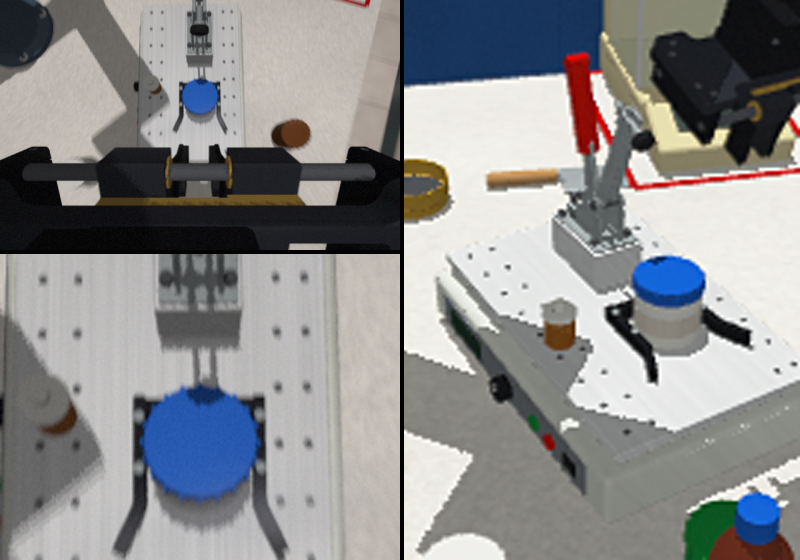

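The jar stands upright and home against the stop (estimated shaker y −57, nominal −55). Weighing bottle is untouched. The lever grip in the side panel runs from (577,57) to (590,152). I locate it by intersecting its rays with the clamp plane.

Run:
```python
from h import *
from rig import robot
s=np.load("s.npy");p=robot.camera_params("side");im=cv2.imread("pics/side4.png")[:,:,::-1].copy()
h=cv2.cvtColor(im,cv2.COLOR_RGB2HSV);m=(cv2.inRange(h,(0,150,60),(8,255,255))|cv2.inRange(h,(172,150,60),(180,255,255)))
m[:, :285]=0;m[:,315:]=0;m[:140]=0;m[190:]=0
for v in range(146,186,4):
    u=np.flatnonzero(m[v]);print(v,u.min() if len(u) else None,u.max() if len(u) else None)
def inplane(uv,X=.02):
    o=W2S(s,p["origin"])[0];e=W2S(s,ray(p,uv,0))[0];t=(X-o[0])/(e[0]-o[0]);return (o+t*(e-o))*1000
v,u=np.nonzero(m)
for vv in(v.min()+2,(v.min()+v.max())/2,v.max()-2):
    a=u[abs(v-vv)<1];print(vv,inplane((a.mean(),vv)),'right edge',inplane((a.max()+.5,vv),.031))
o=robot.get_obs();print(delta(o,S2W(s,(.02,-.0,.42))[0],down(s)))
```

```text
146 None None
150 294 302
154 295 306
158 296 302
162 297 303
166 297 305
170 298 306
174 298 309
178 299 309
182 None None
150 [ 20.     124.2943 305.2554] right edge [ 31.     116.9605 305.8236]
164.5 [ 20.     109.1428 264.7678] right edge [ 31.     104.5491 264.2128]
179 [ 20.     104.4039 218.6137] right edge [ 31.      97.8506 218.872 ]
(array([17.4772, -0.1737, -1.9749]), array([  0.4878, -19.4306,   0.6716]))
```

Request:
{"fn": "apply_moves", "kwargs": {
  "series": [
    [2,-0.1,-4,0,-4,0,0],
    [6,-0.1,-4,0,-8,0,0],
    [10,-0.1,-3,0,-12,0,0],
    [14,-0.2,-2.5,0,-16,0,0],
    [17.5,-0.2,-2,0.5,-19.4,0.7,0]
  ]
}}

```text
time: 6.52
position: [0.5343, -0.0078, 0.4129]
tool_rot: [0.595, 0.804, -0.002, -0.009]
ft_force: [0.5, 0.8, 0.7]
grip_width: 0.0007
```

Request:
{"fn": "apply_moves", "kwargs": {
  "series": [
    [3.2,0,0,0,0,0,0],
    [6.4,0,0,0,0,0,0],
    [6.4,0,0,0,0,0,0]
  ]
}}

```text
time: 6.77
position: [0.5145, 0.0568, 0.4133]
tool_rot: [0.592, 0.806, -0.001, -0.011]
ft_force: [-0.1, -0.5, 0.0]
grip_width: 0.0005
```

Run:
```python
from h import *
from rig import robot
s=np.load("s.npy");o=robot.get_obs()
print(o["time"],o["q"],o["grip_width"],W2S(s,o["position"]),delta(o,S2W(s,(.02,.065,.277))[0],down(s)))
p=robot.camera_params("wrist");im=robot.camera("wrist");cv2.imwrite("pics/w5.png",im[:,:,::-1])
```

```text
6.7667 [-0.1114  0.2238  1.4343  0.0091  1.5036 -0.4155] 0.0004793997325489244 [[0.0171 0.0694 0.4133]] (array([-0.6629,  0.4908, 13.6151]), array([-0.8497, -0.9438,  0.1775]))
```

View pics/w5.png

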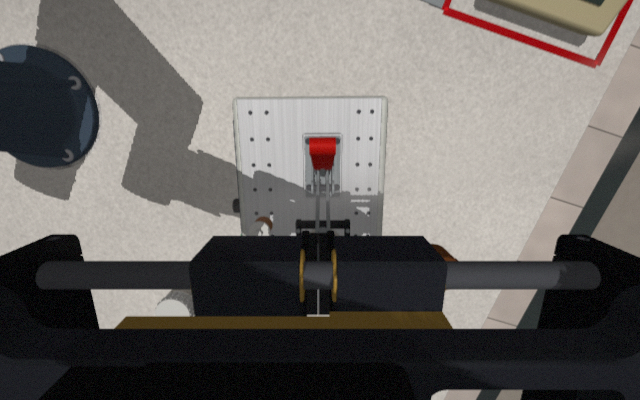

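The wrist view shows the red grip ahead at (322,155), in line with the shut fingers at (318,280), and a clear gap beneath them. Descending in front of the grip.

Request:
{"fn": "apply_moves", "kwargs": {
  "series": [
    [-0.3,0.2,3.5,-0.8,-0.9,0.2,0],
    [-0.6,0.5,7,-0.8,-0.9,0.2,0],
    [-0.6,0.5,10.5,-0.8,-0.9,0.2,0],
    [-0.6,0.5,13.6,-0.8,-0.9,0.2,0],
    [-0.6,0.5,13.6,-0.8,-0.9,0.2,0]
  ]
}}

```text
time: 7.23
position: [0.518, 0.0471, 0.2709]
tool_rot: [0.597, 0.802, -0.005, -0.004]
ft_force: [-1.5, -1.4, -0.9]
grip_width: 0.0006
```

Run:
```python
from h import *
from rig import robot
s=np.load("s.npy");o=robot.get_obs()
print(o["time"],o["ft_force"],W2S(s,o["position"]),delta(o,o["position"],down(s))[1])
b=np.radians(np.linspace(10,82,13))
for i,x in enumerate(b):
    f=i/12; y=80+5*np.sin(np.pi*f)+115*np.sin(x); z=156+28*f+115*np.cos(x)
    P=np.array([20,y-9.5,z+19])/1000
    print(np.round(P*1000),delta(o,S2W(s,P)[0],down(s))[0].round(2))
```

```text
7.2333 [-1.509  -1.4219 -0.9359] [[0.0176 0.0591 0.2709]] [-0.7322 -0.0932 -0.484 ]
[ 20.  90. 288.] [ 3.15  0.2  -1.73]
[ 20. 103. 288.] [ 4.45  0.18 -1.69]
[ 20. 116. 286.] [ 5.71  0.18 -1.53]
[ 20. 128. 284.] [ 6.9   0.17 -1.25]
[ 20. 139. 280.] [ 8.01  0.17 -0.87]
[ 20. 149. 275.] [ 9.02  0.16 -0.37]
[ 20. 158. 269.] [9.92 0.16 0.22]
[ 20. 166. 262.] [10.69  0.16  0.89]
[ 20. 172. 255.] [11.33  0.17  1.65]
[ 20. 177. 246.] [11.83  0.18  2.47]
[ 20. 181. 238.] [12.2   0.18  3.34]
[ 20. 183. 228.] [12.43  0.19  4.26]
[ 20. 184. 219.] [12.53  0.2   5.21]
```

Request:
{"fn": "apply_moves", "kwargs": {
  "series": [
    [2,0.2,-1.2,0,0,0,0],
    [3.1,0.2,-1.7,0,0,0,0],
    [4.4,0.2,-1.7,0,0,0,0],
    [5.7,0.2,-1.5,0,0,0,0],
    [6.9,0.2,-1.2,0,0,0,0]
  ]
}}

```text
time: 7.65
position: [0.5054, 0.115, 0.2909]
tool_rot: [0.596, 0.803, 0.001, 0.005]
ft_force: [0.6, -1.3, 1.6]
grip_width: 0.0002
```

Request:
{"fn": "apply_moves", "kwargs": {
  "series": [
    [0.6,0,0.2,0,0,0,0],
    [1.1,0,0.4,0,0,0,0],
    [1.6,0,0.6,0,0,0,0],
    [2.1,0,0.9,0,0,0,0],
    [2.1,0,0.9,0,0,0,0]
  ]
}}

```text
time: 8.07
position: [0.4979, 0.1351, 0.2796]
tool_rot: [0.596, 0.803, -0.001, 0.002]
ft_force: [0.4, 0.8, 0.3]
grip_width: 0.0003
```

Run:
```python
from h import *
from rig import robot
s=np.load("s.npy");o=robot.get_obs()
print(o["time"],o["ft_force"],W2S(s,o["position"]),delta(o,o["position"],down(s))[1])
a=robot.camera("side");w=robot.camera("wrist")
c=np.zeros((400,800,3),np.uint8);c[:,:400]=cv2.resize(a[130:290,230:390,::-1],(400,400),interpolation=cv2.INTER_CUBIC)
c[:400,404:]=cv2.resize(w[40:300,190:448,::-1],(396,400),interpolation=cv2.INTER_CUBIC)
cv2.imwrite("pics/c6.png",c)
```

```text
8.0667 [0.4012 0.812  0.3401] [[0.0244 0.1491 0.2796]] [ 0.0782  0.247  -0.3832]
```

View pics/c6.png

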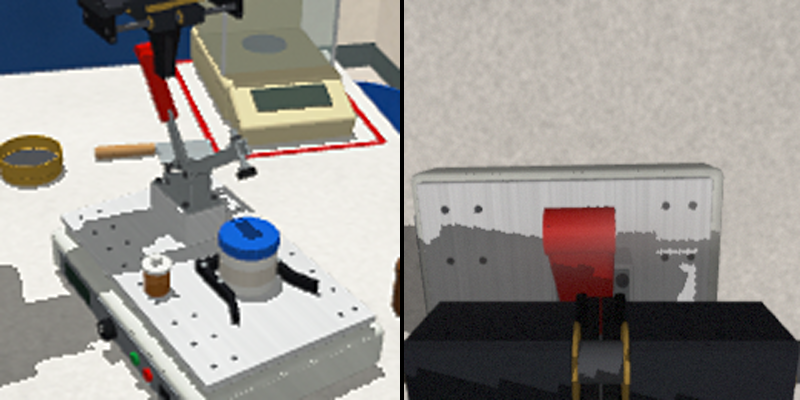

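The lever is going over and the bar is coming down. Fingers sit about 4 mm to the right of the grip's middle, so I correct that while following the arc.

Request:
{"fn": "apply_moves", "kwargs": {
  "series": [
    [0.5,-0.2,0.5,0,0,0,0],
    [0.9,-0.4,1.0,0,0,0,0],
    [1.3,-0.5,1.4,0,0,0,0],
    [1.7,-0.5,1.8,0,0,0,0],
    [2.0,-0.5,2.15,0,0,0,0]
  ]
}}

```text
time: 8.58
position: [0.4881, 0.1524, 0.2584]
tool_rot: [0.596, 0.803, -0.0, 0.003]
ft_force: [1.3, -0.0, 1.3]
grip_width: 0.0004
```

Request:
{"fn": "apply_moves", "kwargs": {
  "series": [
    [0.3,0,0.35,0,0,0,0],
    [0.55,0,0.8,0,0,0,0],
    [0.8,0,1.2,0,0,0,0],
    [1.0,0,1.6,0,0,0,0],
    [1.0,0,1.6,0,0,0,0]
  ]
}}

```text
time: 9.0
position: [0.4852, 0.1611, 0.2421]
tool_rot: [0.596, 0.803, -0.001, 0.003]
ft_force: [0.3, -3.0, 2.3]
grip_width: 0.0006
```

Run:
```python
from h import *
from rig import robot
s=np.load("s.npy");o=robot.get_obs()
print(o["time"],o["ft_force"],W2S(s,o["position"]),delta(o,o["position"],down(s))[1])
for P in((.02,.1845,.230),(.02,.186,.222),(.02,.187,.2165)): print(delta(o,S2W(s,P)[0],down(s))[0])
```

```text
9.0 [ 0.3138 -2.9769  2.3489] [[0.02   0.1777 0.2421]] [ 0.0977  0.3603 -0.3784]
[ 0.688  -0.0018  1.2049]
[ 0.843  -0.0041  2.004 ]
[ 0.9465 -0.0057  2.5533]
```

Request:
{"fn": "apply_moves", "kwargs": {
  "series": [
    [0.3,0,0.4,0,0,0,0],
    [0.5,0,0.8,0,0,0,0],
    [0.7,0,1.2,0,0,0,0],
    [0.8,0,1.6,0,0,0,0],
    [0.85,0,2.0,0,0,0,0]
  ]
}}

```text
time: 9.42
position: [0.4823, 0.1702, 0.2219]
tool_rot: [0.596, 0.803, -0.0, 0.002]
ft_force: [-0.3, 0.1, -0.8]
grip_width: 0.0003
```

Request:
{"fn": "apply_moves", "kwargs": {
  "series": [
    [0,0,0.2,0,0,0,0],
    [0,0,0.4,0,0,0,0],
    [0,0,0.5,0,0,0,0],
    [0,0,0.5,0,0,0,0]
  ]
}}

```text
time: 9.75
position: [0.4824, 0.1701, 0.218]
tool_rot: [0.596, 0.803, -0.0, 0.002]
ft_force: [-2.3, 1.4, 5.3]
grip_width: 0.0004
```

Run:
```python
from h import *
from rig import robot
s=np.load("s.npy");o=robot.get_obs()
print(o["time"],o["ft_force"],W2S(s,o["position"]))
a=robot.camera("side");w=robot.camera("wrist")
c=np.zeros((400,800,3),np.uint8);c[:,:400]=cv2.resize(a[130:290,230:390,::-1],(400,400),interpolation=cv2.INTER_CUBIC)
c[:400,404:]=cv2.resize(w[40:300,190:448,::-1],(396,400),interpolation=cv2.INTER_CUBIC)
cv2.imwrite("pics/c7.png",c)
```

```text
9.75 [-2.2511  1.3668  5.2607] [[0.02   0.1871 0.218 ]]
```

View pics/c7.png

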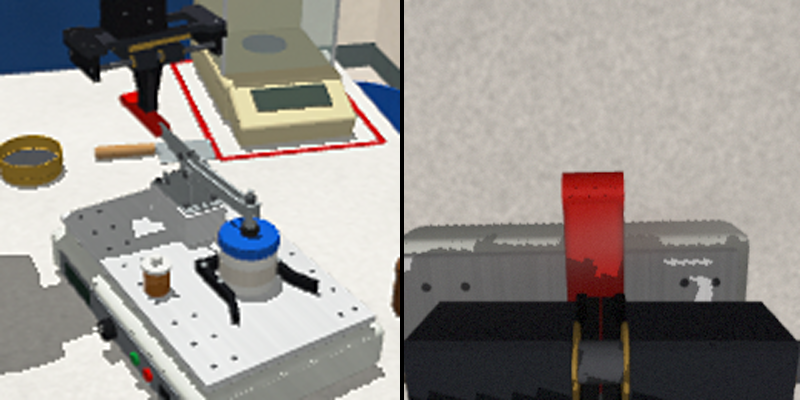

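The force fell to zero (the snap) and then rose against the locked stop. The foot sits on the cap and the lever is about level. One small extra press to confirm, then I let go and lift clear.

Request:
{"fn": "apply_moves", "kwargs": {
  "series": [
    [0,0,0.2,0,0,0,0],
    [0,0,0.3,0,0,0,0],
    [0,0,0.3,0,0,0,0]
  ]
}}

```text
time: 10.1
position: [0.4823, 0.1705, 0.2163]
tool_rot: [0.597, 0.803, 0.0, 0.002]
ft_force: [-5.3, 1.6, 13.6]
grip_width: 0.0001
```

Request:
{"fn": "apply_moves", "kwargs": {
  "series": [
    [0,0,-2,0,0,0,0],
    [0,0,-5,0,0,0,0],
    [-1,0,-9,0,0,0,0],
    [-2,0,-13,0,0,0,0],
    [-3,0,-17,0,0,0,0]
  ]
}}

```text
time: 10.52
position: [0.4907, 0.1412, 0.3865]
tool_rot: [0.596, 0.803, -0.0, 0.003]
ft_force: [1.7, 0.1, -0.6]
grip_width: 0.0001
```

Request:
{"fn": "apply_moves", "kwargs": {
  "series": [
    [-4,0,0,0,0,0,0],
    [-8,0,0,0,0,0,0],
    [-12,0,0,0,0,0,0],
    [-16,0,0,0,0,0,0],
    [-16,0,0,0,0,0,0]
  ]
}}

```text
time: 10.93
position: [0.5397, -0.0186, 0.3856]
tool_rot: [0.599, 0.801, -0.001, 0.006]
ft_force: [0.0, 0.2, 0.2]
grip_width: 0.0006
```

Run:
```python
from h import *
from rig import robot
s=np.load("s.npy");o=robot.get_obs()
print(o["time"],o["ft_force"],W2S(s,o["position"]))
a=robot.camera("side");p=robot.camera_params("wrist");w=robot.camera("wrist");q=robot.camera_params("side")
v=w[:,:,::-1].copy()
g=proj(p,S2W(s,np.array([[9,152,201],[31,152,201],[31,242,201],[9,242,201],[9,152,201]])/1000));cv2.polylines(v,[np.int32(g*16)],False,(0,255,0),1,cv2.LINE_AA,4)
va=a[:,:,::-1].copy();va=cv2.resize(va[130:290,230:390],(400,400),interpolation=cv2.INTER_CUBIC)
g=(proj(q,S2W(s,np.array([[9,140,201],[31,140,201],[31,242,201],[9,242,201],[9,140,201]])/1000))-[230,130])*2.5;cv2.polylines(va,[np.int32(g*16)],False,(0,255,0),1,cv2.LINE_AA,4)
c=np.zeros((400,800,3),np.uint8);c[:,:400]=va;c[:250,404:]=cv2.resize(v,(396,250))
cv2.imwrite("pics/c8.png",c)
```

```text
10.9333 [0.0227 0.2421 0.2386] [[ 0.0189 -0.0101  0.3856]]
```

View pics/c8.png

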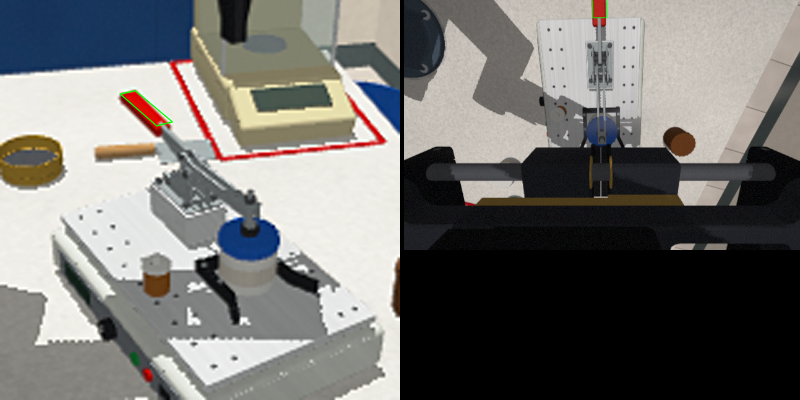

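The released lever stays at the locked place, matching the projected outline. The foot is on the cap, the jar is home and nothing else has moved. Handing in.

```bash
python3 -c "
from rig import robot
print(robot.hand_in())"
```

```text
the job is handed in; nothing more can be done
None
```

I pushed the blue-capped jar along the nest to the stop, pushed the red lever over until it snapped into lock, let go and handed in at about 11 s. No verdict was reported.

**Jar:** the push force rose from about 4 N to 13 N and the motion stalled, which I took as fully home. In the pictures the jar stood upright against the stop.

**Lever:** the force dropped to zero just above the lock position, then reached 13.6 N upward against the stop. After release the lever stayed level at the locked place, matching its projected outline, with the foot on the middle of the cap.

**Disagreements:**
- The camera put the jar at y −57 mm, against −55 mm nominal. That is about the size of the calibration error.
- The gripper stopped 3.5 mm beyond where my contact estimate put it. I attribute this to shaker-fit and contact-geometry error.

**Other things:** the weighing bottle and the other things still in view in the last pictures looked unmoved. The spare jar, the two bottles and the beaker were not in the last pictures I viewed, but the arm did not work near them. The arm was touching nothing at hand-in.

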